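Hook a brass carrier on the polishing easel and snap it in

ROBOT

A 6-joint arm with a two-finger parallel gripper is mounted at the origin on the work surface. World frame = base frame: x ahead of the robot, y to its left, z up, the work surface at z = 0. Lengths are in mm, angles in rad, forces in N, time in s.
With the tool pointing down it reaches from about 350 to 975 mm from the base axis. Payload 7.1 kg.
Tool frame: the origin (TCP) lies on the front face of the gripper's body, between the roots of the fingers; the fingertips stand 80 mm ahead of it and the grasp point (between the pads) lies 61 mm ahead of it (env.tips_ahead is the distance from the TCP to the fingertips, in mm); z points along the fingers, y is the line along which they close (so a half turn about z gives the same grasp; the last joint's range is limited). The gripper opens to 88 mm and grips with 3 to 60 N. Pads are 20 mm wide; open, the fingers measure 115 mm over their backs; the gripper's body (75 mm by 178 mm) begins 61 mm behind the grasp point.
Start: joints at [-1.304, 0.423, 1.63, -0, 1.089, -0.019], TCP at [176.222, -599.626, 302.675] pointing down, gripper open.
Joint ranges: [-3, 3], [-0.9, 2.11], [0.09, 2.58], [-1.31, 4.45], [0.11, 2.69], [-2.54, 2.54]. Speed limits (rad/s): [2.39, 2.39, 3.01, 3.14, 3.14, 3.14].

INTERFACE

Orientations are given as a unit quaternion [x, y, z, w].
In Python, from station import env, set_gripper, viewer, workorder gives the robot as it stands. Calls block until the motion is done:
- env.reach(position, orientation): joint-space move of the TCP to a pose.
- env.move_l(position, rot=None, rate=150, f_stop=None): straight line of the TCP; rot=None keeps the orientation; rate is the mean speed in mm/s. With f_stop (N) it stops when the force on the tool has changed by that much, and returns True; else False.
- env.move_joints(angles): joint-space move.
- set_gripper(opening): finger opening in mm; the grip force is fixed at half the most; returns when the fingers have stopped.
- env.hold(seconds).
- env.ik(position, orientation): joint angles nearest the present ones, or None.
- env.read_state(): the state.
- viewer.camera(name): name is "scene" or "side" or "wrist"; returns the picture (400x640x3 uint8, blue, green, red); there is no depth.
- viewer.camera_params(name): a dict with "fx", "fy", "cx", "cy" (pixels), "pose" (4x4, takes a point from camera to world coordinates); the wrist camera has in their place "tool_from_camera" (4x4, takes a point from camera to tool coordinates, whose origin is the TCP and whose axes are the flange's). Camera axes: x right, y up, looking along -z (the intrinsics and any distortion apply to the point x, -y, -z); pixel columns grow to the right and rows downward; lengths in mm; the calibration is good to about 2 mm. The wrist camera is an equidistant fisheye: a pixel r from the principal point sees the ray r / f radians off the axis. A picture is of the moment at which its call begins: read the wrist's pose just before it. camera_params takes no time and is no camera call.
A pose or a line that the arm cannot do raises env.IKError and nothing moves.
- workorder.sign_off(): hands the job in; it is judged then, once.
The state is a dict: "time_s": time; "qpos": joint angles; "dq": joint speeds; "tau": joint torques, N m; "tool_pos": TCP position; "orientation": TCP orientation; "force": force on the tool from outside, world axes, zero at the start; "wrist_torque": the same for the moment, N m; "width": finger opening in mm; "grip_force": force on a finger pad.
Only numpy, scipy, OpenCV 4.12 (cv2) and the standard library are available. Lean on these libraries where they do the work, as an engineer would, in place of code of your own. Each camera call takes 0.05 s, during which the arm holds its last target. There are 200 camera calls.

TASK

Mount the carrier plate whose colour matches the polishing easel: hook its lip into the groove behind the easel's rail while its foot end is still raised, then tilt it down and press the foot end until the red catch snaps over its toe. Leave it fully home and let go; leave the other carrier, the tumbler, the grinder and the brush where they are.

Things in the scene. Friction and masses are not known exactly. Their poses are not given: they have to be found in the camera images.
- blue_carrier: Carrier to mount: blue plate, 0.26 kg, lying level on lip and foot. Origin under its centre, on the underside plane (table level). x from lip end to foot end, y across, z up. Plate x -60..60, y -35..35, z 10..16 mm. Lip hangs at x -60..-55, full width, z 0..10. Foot x 52..58; its round-ended toe reaches x 70, z 0..6, y -12..12. Brass ornament on top.
- block (a point): Middle of the square brass block on the blue carrier, the place to grasp: 28 x 28 mm, sides along the carrier's x and y; carrier x -5, y 0; the block spans z 19..46 mm (low cap to 52), this point at z 39. It stands on a brass disc of radius 26 mm, top at z 19.
- press (a point): Bare place to press on the top of the blue carrier's plate near its foot end: carrier x 44, y 0, z 16 mm. The plate is bare from x 25 to 60.
- orange_carrier: The carrier of another easel: the same shape as the blue one, orange plate. Not to be disturbed (more than 15 mm counts as moved).
- bed: Sloping bed of the fixed blue easel, 170 x 100 mm. x down the slope, 15 deg below level, y across, z normal. Origin on its surface, about 52 mm above the table. A carrier fully home has its frame on this one (x within 3, y within 9 mm). Rail: round bar, 10 mm diameter, along y at x -48, z 4.5 mm. Cheeks 16 mm high end it at y +-44.
- groove (a point): Middle of the floor of the groove behind the rail, on its high side: bed x -58, y 0, z 0. Groove x -63..-53 mm; its back is 5 mm high with a sloping lead-in above. A carrier held level goes straight down into it with its lip. Let go, it tips on the rail until its toe rests on the catch, 0.05 to 0.15 rad short of home.
- lip (a point): Point on the bottom of the blue carrier's lip, in its middle: carrier x = -57.5, y = 0, z = 0 mm.
- toe (a point): Tip of the blue carrier's toe: carrier x = 70, y = 0, z = 3 mm.
- catch (a joint): Red spring catch at the bed's low end, 32 mm wide: how far it is pushed back down the slope, 0 (out) to 0.011 m. Slanting face from bed x 64, z 11 up to x 72, z 23; flat underside at z 8 mm. The toe, pressed down, pushes it back 3 to 8 mm, then it springs out over the toe; this takes 8 to 18 N down on the plate's foot end.
- tumbler: Steel tumbler, 72 mm wide, 95 mm high, upright. Leave alone (15 mm). Origin under its centre.
- grinder: Cordless angle grinder, about 290 mm long, 75 mm high, lying on the table. Leave alone (15 mm). Origin under its middle, x along it to the disc.
- brush: Hand brush lying on the table. Leave alone (15 mm). Origin under its middle, x along it.
There are look-alikes about, which are no part of the job. Leave any purple look-alike of the blue_carrier alone. Leave any purple look-alike of the part that bears bed alone.

How it is judged:
By the outcome, as a careful person would: the job done as asked, in the order asked, and still so for the second after the job is handed in, with the robot touching nothing.
It also fails if it takes over 43 s, if anything falls off the work surface, if the arm or the gripper's body presses on something with over 40 N, if the wrist force passes 120 N, or if a joint passes its speed limit or range.

## Working session

There is one attempt and no reset: what is moved stays moved. The work goes in short steps, each a Python script; the robot and the scene stay as the last script left them, time stands still between calls to the robot, and variables do not carry over. Pictures are saved under pics/ and viewed, at most 10 in all, crops included, and the job is handed in when it is done.

```bash
mkdir -p pics; ls
python3 - <<'E'
from station import env, viewer
import cv2
for n in ("scene","side"):
    cv2.imwrite(f"pics/{n}0.png", viewer.camera(n)); p=viewer.camera_params(n); print(n,p)
print(viewer.camera_params("wrist")); print(env.read_state())
E
```

```text
pics
scene {'fx': 382.5938484802779, 'fy': 382.5938484802779, 'cx': 317.83337524910087, 'cy': 195.59928715100676, 'pose': array([[-8.47959817e-01, -3.14760878e-01,  4.26485331e-01,
         8.71752639e+02],
       [ 5.29555680e-01, -4.67948849e-01,  7.07527142e-01,
         6.23982628e+02],
       [-2.31285444e-02,  8.25802316e-01,  5.63485231e-01,
         5.63306286e+02],
       [ 0.00000000e+00,  0.00000000e+00,  0.00000000e+00,
         1.00000000e+00]])}
side {'fx': 364.30518040870675, 'fy': 364.30518040870675, 'cx': 320.80007898136864, 'cy': 197.8130850973652, 'pose': array([[-9.18987780e-01,  2.17847658e-01, -3.28639404e-01,
         2.13863833e+02],
       [-3.94098077e-01, -5.33241394e-01,  7.48558830e-01,
         7.46074586e+02],
       [-1.21723464e-02,  8.17432574e-01,  5.75895668e-01,
         6.36047670e+02],
       [ 0.00000000e+00,  0.00000000e+00,  0.00000000e+00,
         1.00000000e+00]])}
{'fx': 309.70691628693146, 'fy': 309.70691628693146, 'cx': 320.90407793251825, 'cy': 200.41189853003357, 'tool_from_camera': array([[ 1.92809551e-04,  9.59008154e-01,  2.8337841
[... 282 characters left out ...]
+00]])}
{'time_s': 0.1, 'qpos': array([-1.30398905e+00,  4.23774026e-01,  1.63056945e+00,  1.63484194e-05,
        1.08861087e+00, -1.89950556e-02]), 'dq': array([-0.00217549, -0.00210757, -0.00139214,  0.00077216, -0.00196601,
        0.00157898]), 'tau': array([-7.73672091e-04, -5.45613384e+01, -2.74324608e+01,  6.45151455e-02,
        1.87735580e-02, -2.89330535e-05]), 'tool_pos': array([ 176.13647588, -599.27632024,  301.99070025]), 'orientation': array([ 9.89807303e-01,  1.42411513e-01, -7.69612931e-05, -6.76522134e-04]), 'force': array([-0.42682825, -0.19390802,  0.34178308]), 'wrist_torque': array([-0.0029935 , -0.0353845 ,  0.07072097]), 'grip_force': 0.0, 'width': 87.65889000932764}
```

View pics/scene0.png

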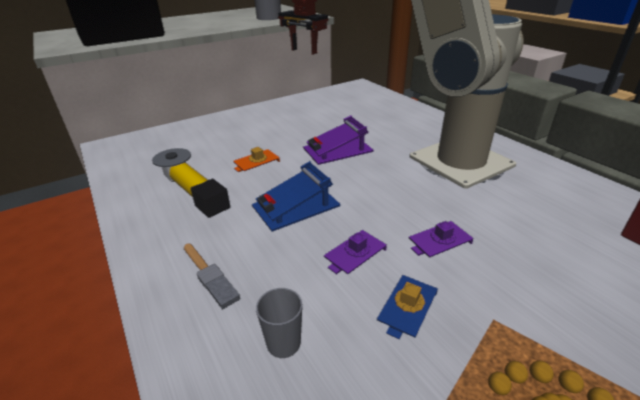

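View pics/side0.png

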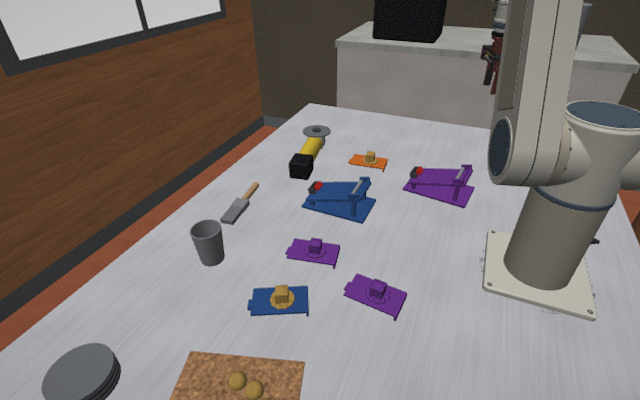

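Scene view: the blue carrier is at (407,305) with its toe at (393,333). The blue easel is at (300,195), with its red catch at (266,201) and rail at (315,172). In the side view the carrier is at (280,298) and the easel at (340,198). Next I cast rays for coarse poses, then look closer with the wrist camera.

```bash
cat > h.py <<'E'
import numpy as np, cv2
from station import env, set_gripper, viewer, workorder
from scipy.spatial.transform import Rotation as R
def ray(n, uv, st=None):
    p=viewer.camera_params(n); x=(uv[0]-p['cx'])/p['fx']; y=(uv[1]-p['cy'])/p['fy']
    if n=='wrist':
        r=np.hypot(x,y); s=np.sin(r)/r if r>1e-9 else 1
        d=np.array([x*s,-y*s,-np.cos(r)])
        T=np.eye(4); T[:3,:3]=R.from_quat(st['orientation']).as_matrix(); T[:3,3]=st['tool_pos']
        P=T@p['tool_from_camera']
    else: d=np.array([x,-y,-1.]); P=p['pose']
    d=P[:3,:3]@d; return P[:3,3], d/np.linalg.norm(d)
def onz(n,uv,z,st=None):
    o,d=ray(n,uv,st); return o+d*(z-o[2])/d[2]
def meet(rays):
    A=np.zeros((3,3)); b=np.zeros(3)
    for o,d in rays:
        M=np.eye(3)-np.outer(d,d); A+=M; b+=M@o
    return np.linalg.solve(A,b)
def mask(im,lo,hi):
    return cv2.inRange(cv2.cvtColor(im,cv2.COLOR_BGR2HSV),lo,hi)
BLUE=((104,110,40),(118,255,255))
def down(yaw):  # tool z down, tool x at world yaw
    c,s=np.cos(yaw),np.sin(yaw)
    return R.from_matrix(np.array([[c,s,0],[s,-c,0],[0,0,-1.]])).as_quat()
E
python3 - <<'E'
from h import *
print('block',meet([ray('scene',(410,291)),ray('side',(282,291))]))
print('toe',onz('scene',(393,333),3),onz('side',(250,305),3))
print('carrier',onz('scene',(407,305),16),onz('side',(280,300),16))
print('catch',meet([ray('scene',(266,201)),ray('side',(316,187))]))
print('rail',meet([ray('scene',(315,174)),ray('side',(358,188))]))
E
```

```text
block [497.16754403 310.05121161  37.40753486]
toe [560.6607726  341.79863497   3.        ] [558.47966851 345.51777237   3.        ]
carrier [508.62760304 317.83303486  16.        ] [499.62367463 318.07769064  16.        ]
catch [591.16707474 -80.44674036  38.73045433]
rail [458.37574452 -71.22655908  73.81490607]
```

Run:
```python
from h import *
import pickle
D={}
for n,p,y in (('easel',(525,-76,300),-0.07),('car',(500,312,240),0.47)):
    env.reach(p,down(y)); env.hold(0.3)
    st=env.read_state(); im=viewer.camera('wrist'); D[n]=(st,im)
    cv2.imwrite(f'pics/w_{n}.png',im); print(n,st['tool_pos'],st['time_s'],st['qpos'].round(2))
pickle.dump(D,open('D.pkl','wb'))
```

```text
easel [524.97224157 -76.33605233 299.96444393] 2.65 [-0.17  0.29  1.84 -0.    1.01  1.47]
car [500.40515197 311.35736796 240.18579784] 4.4583 [ 0.54  0.45  1.76 -0.    0.94  1.64]
```

View pics/w_easel.png

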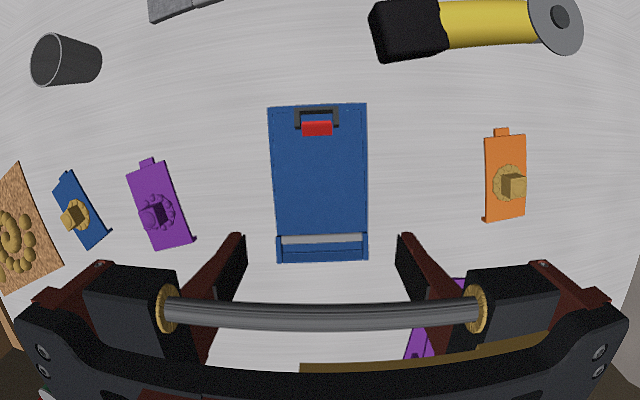

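View pics/w_car.png

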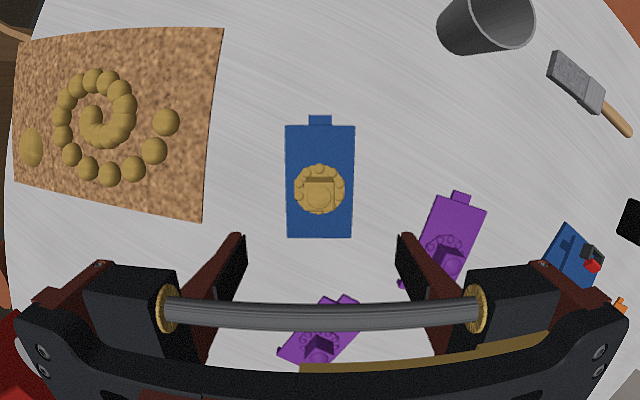

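Wrist views:
- **Easel:** the rail is the grey bar at row 239, columns 281–363, and the red catch is at (317,128).
- **Carrier:** the plate corners are about (286,125), (354,125), (352,238) and (286,237), with the toe at (319,119) and the block at (320,195).

Next I refine these with masks.

Run:
```python
from h import *
import pickle
D=pickle.load(open('D.pkl','rb'))
# carrier
st,im=D['car']; m=mask(im,*BLUE); m[:, :260]=0; m[:,380:]=0; m[260:]=0; m[:122]=0
c=max(cv2.findContours(m,0,2)[0],key=cv2.contourArea)
P=np.array([onz('wrist',q[0],16,st)[:2] for q in c],np.float32)
r=cv2.minAreaRect(P); print('plate',r); 
ctr=np.array(r[0]); 
m2=mask(im,*BLUE); m2[:, :260]=0; m2[:,380:]=0; m2[121:]=0;ys,xs=np.nonzero(m2); t=onz('wrist',(xs.mean(),ys.min()),5,st)
print('toe',t,'rows',ys.min(), 'dist',np.linalg.norm(t[:2]-ctr),'yaw~',np.arctan2(*(t[:2]-ctr)[::-1]))
b=onz('wrist',(320,195),52,st); print('block top approx',b)
# easel
st,im=D['easel']; h=cv2.cvtColor(im,cv2.COLOR_BGR2HSV)
m=cv2.inRange(h,(0,0,110),(180,60,255)); m[:,:275]=0; m[:,368:]=0; m[:225]=0; m[250:]=0
n,l,s,cc=cv2.connectedComponentsWithStats(m); i=1+np.argmax(s[1:,4]); print('rail px',s[i],cc[i])
ys,xs=np.nonzero(l==i); f=np.polyfit(xs,ys,1); x0,x1=xs.min()-.5,xs.max()+.5
A,B=[onz('wrist',(x,np.polyval(f,x)),71,st) for x in (x0,x1)]
print('rail ends',A,B,np.linalg.norm(A-B),'yaw',np.arctan2(*(A-B)[[1,0]])-np.pi/2)
rm=cv2.inRange(h,(0,150,80),(6,255,255)); rm[:, :280]=0; rm[:,350:]=0; ys,xs=np.nonzero(rm); print('catch px',xs.min(),xs.max(),ys.min(),ys.max())
for y in (ys.min(),ys.max()): print(onz('wrist',(xs.mean(),y),50,st))
bm=mask(im,*BLUE); bm[:,:250]=0; bm[:,385:]=0; bm[275:]=0
for y in (150,170,190,210):
    xx=np.nonzero(bm[y])[0]; print(y,xx.min(),xx.max())
c=max(cv2.findContours(bm,0,2)[0],key=cv2.contourArea); print(cv2.approxPolyDP(c,4,True)[:,0].tolist())
cv2.imwrite('pics/e_crop.png',cv2.resize(im[90:275,255:385],None,fx=3.2,fy=3.2,interpolation=cv2.INTER_CUBIC))
sc=cv2.imread('pics/scene0.png')[150:235,245:350]; cv2.imwrite('pics/s_crop.png',cv2.resize(sc,None,fx=6,fy=6,interpolation=cv2.INTER_CUBIC))
```

```text
plate ((504.7489013671875, 315.538330078125), (121.66595458984375, 69.07949829101562), 26.244081497192383)
toe [565.36825133 345.2050887    5.        ] rows 115 dist 67.48942255622421 yaw~ 0.455127031803515
block top approx [502.02055849 312.91174899  52.        ]
rail px [281 233  82  12 638] [320.82601881 238.46865204]
rail ends [467.53907209 -27.85154517  71.        ] [ 465.23756433 -118.03874116   71.        ] 90.21655757202093 yaw -0.0255136921632948
catch px 302 331 121 135
[591.67178454 -76.72216274  50.        ]
[576.65506991 -75.63687548  50.        ]
150 270 366
170 272 366
190 273 366
210 275 366
[[365, 103], [268, 108], [277, 234], [363, 235], [357, 242], [282, 245], [276, 237], [278, 263], [367, 259]]
```

View pics/e_crop.png

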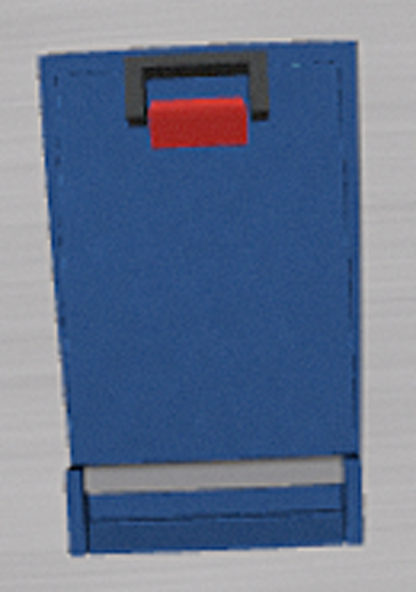

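View pics/s_crop.png

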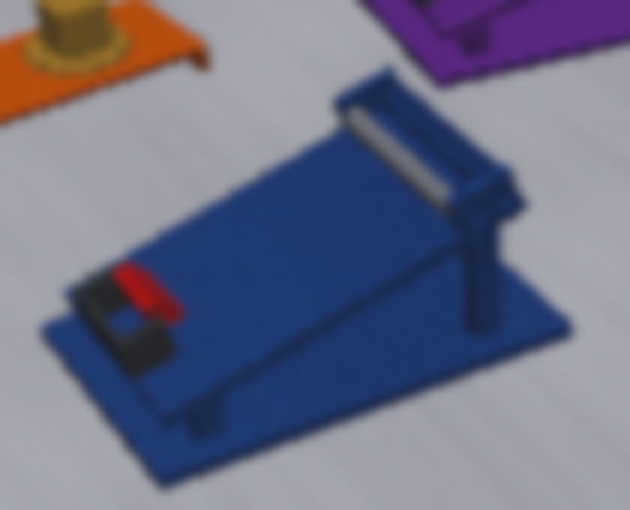

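The easel is at yaw −0.028 rad. The rail's middle is near (465,−73), and the rail-to-catch distance agrees with a rail height of 71 mm. I cross-check the rail height in two fixed views, then grasp.

Run:
```python
from h import *
import pickle
D=pickle.load(open('D.pkl','rb'))
st=D['easel'][0]; rw=ray('wrist',(320.8,238.5),st); rs=ray('scene',(311.2,175.7))
print('rail tri',meet([rw,rs]))
yaw=0.458; p=np.array([500.2,313.3]); q=down(yaw)
set_gripper(60)
env.reach([*p,150],q); env.move_l([*p,103],rate=80); set_gripper(0)
s=env.read_state(); print(s['tool_pos'],s['width'],s['grip_force'],s['force'])
env.move_l([*p,240],rate=150)
env.reach([507,-74,225],down(-0.028)); env.hold(0.3)
s=env.read_state(); print(s['tool_pos'],s['width'],s['grip_force'],s['force'],s['time_s'])
im=viewer.camera('side'); w=viewer.camera('wrist')
a=cv2.resize(im[100:240,260:430],None,fx=2.35,fy=2.8); b=cv2.resize(w[60:290,220:420],(400,392))
cv2.imwrite('pics/hold.png',np.hstack([a[:392],b]))
```

```text
rail tri [468.76483549 -72.52661941  74.55879766]
[500.27785642 313.36091585 103.21346082] 27.914556845633793 29.99979257583618 [-0.57400026 -0.01693685  2.33272004]
[507.18534116 -73.37925253 225.01396684] 27.53633319012359 29.99888688325882 [ 0.8296154  -0.15921738 -1.93074171] 9.725
```

View pics/hold.png

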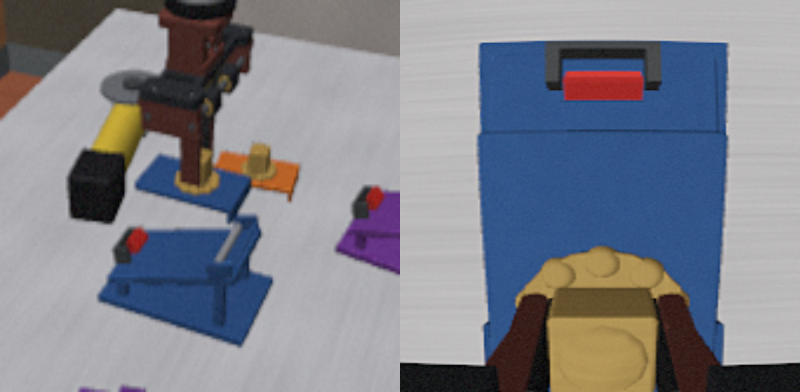

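The carrier is held level, square and centred over the easel, with the catch visible beyond its foot end. Lowering now under force stop.

Run:
```python
from h import *
env.move_l([507.7,-73.7,188],rate=80); env.hold(0.2)
r=env.move_l([507.7,-73.7,163],rate=15,f_stop=4)
s=env.read_state(); print(r,s['tool_pos'],s['force'],s['wrist_torque'],s['time_s'])
im=viewer.camera('side'); w=viewer.camera('scene')
a=cv2.resize(im[140:240,280:400],(400,333)); b=cv2.resize(w[130:230,240:360],(400,333))
cv2.imwrite('pics/low.png',np.hstack([a,b]))
```

```text
True [508.01107525 -73.74869212 175.93105725] [ 1.68522219 -0.67846726  3.23718992] [ 0.03215419 -0.05217277 -0.00862931] 11.55
```

View pics/low.png

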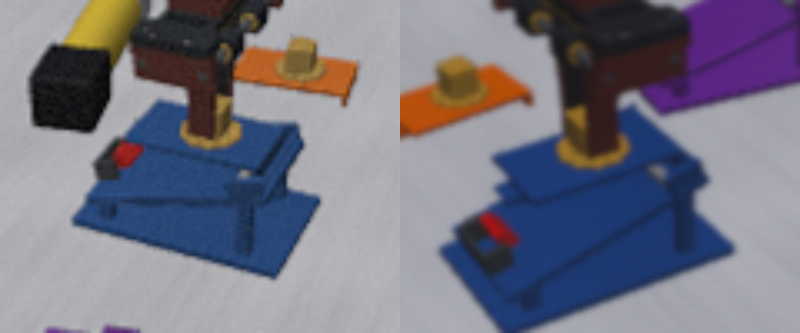

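It stopped about 5 mm above the expected floor with a force pushing toward +x, so the lip is probably on the lead-in. I back up slightly and probe with a shift down the slope.

Run:
```python
from h import *
for x in (509.7,511.2):
    env.move_l([x-2,-73.7,180],rate=30); env.move_l([x,-73.7,180],rate=30); env.hold(0.3); f0=env.read_state()
    r=env.move_l([x,-73.7,165],rate=15,f_stop=4)
    s=env.read_state(); print(x,r,s['tool_pos'],s['force']-f0['force'],s['wrist_torque']-f0['wrist_torque'],s['time_s'])
    if s['tool_pos'][2]<173.5: break
```

```text
509.7 True [509.98239181 -73.73332329 169.68907499] [ 2.31420741 -0.31610543  6.45168244] [ 0.06398787 -0.04727189 -0.00741914] 13.1917
```

The stop at 169.7 mm matches the groove floor, so the lip is seated. I release and look.

Run:
```python
from h import *
set_gripper(55); env.hold(0.3)
s=env.read_state()['tool_pos']; env.move_l([s[0],s[1],290],rate=150); env.hold(0.2)
print(env.read_state()['time_s'])
st=env.read_state(); v=viewer.camera('wrist'); im=viewer.camera('side')
import pickle; pickle.dump((st,v),open('E.pkl','wb'))
a=cv2.resize(im[140:240,280:400],(400,333)); b=cv2.resize(v[70:290,220:420],(366,333*366//333))
cv2.imwrite('pics/rel.png',np.hstack([a,b[:333]]))
```

```text
15.2667
```

View pics/rel.png

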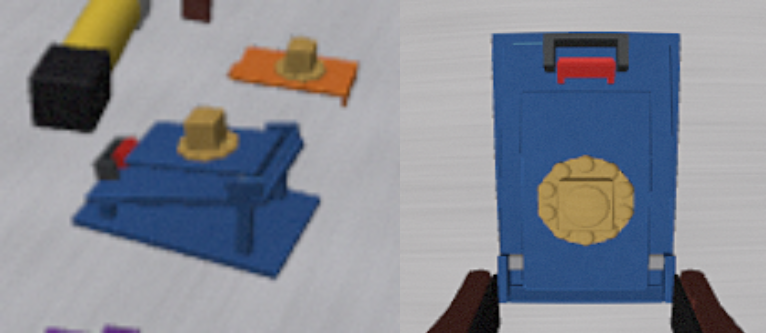

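It tipped as expected: the toe rests on the catch and the plate is centred between the cheeks, with the rail visible at both sides. Next I press the foot end with closed fingers, normal to the bed.

Run:
```python
from h import *
set_gripper(0)
Rb=R.from_euler('z',-0.028)*R.from_euler('y',np.radians(15)); B=Rb.as_matrix()
q=(Rb*R.from_euler('x',np.pi)).as_quat()
o=np.array([512,-74.5,52.5]); P=lambda z:o+B@np.array([44,0,z+env.tips_ahead])
env.reach(P(60),q); env.move_l(P(36),rate=80); env.hold(0.3)
r=env.move_l(P(8),rate=15,f_stop=28)
s=env.read_state(); print(r,B.T@(s['tool_pos']-o)-[44,0,80],B.T@s['force'],s['time_s'])
env.hold(0.3); s=env.read_state(); print(B.T@(s['tool_pos']-o)-[44,0,80],B.T@s['force'])
env.move_l(P(60),rate=120); env.reach([520,-74,300],down(-0.028)); env.hold(.3)
st=env.read_state(); print(st['time_s'],st['force']); v=viewer.camera('wrist'); im=viewer.camera('side')
a=cv2.resize(im[140:240,280:400],(400,333)); b=cv2.resize(v[70:290,220:420],(366,333*366//333))
cv2.imwrite('pics/done.png',np.hstack([a,b[:333]]))
```

```text
True [-8.18098360e-02  1.49739607e-02  1.60269126e+01] [-1.2372441  -0.23566955  5.75853274] 18.9583
[-1.04569077e-01  7.62747061e-04  1.60496903e+01] [-2.16006835  0.98841478  6.510475  ]
20.6667 [-0.03023714  0.23564004  0.08906419]
```

View pics/done.png

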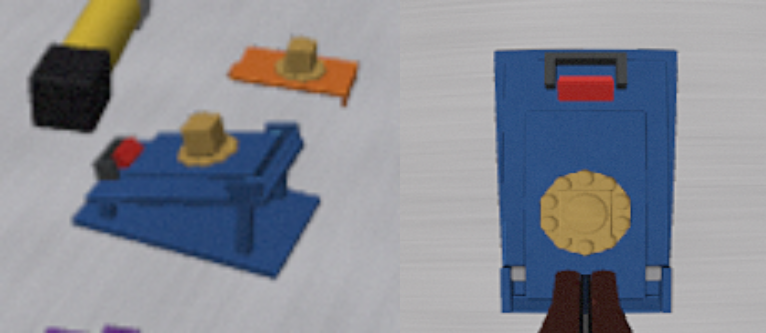

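The press stopped at bed z = 16.0 mm, which is the home height, and the toe now appears to be under the red catch. I press again to confirm it is solid.

Run:
```python
from h import *
Rb=R.from_euler('z',-0.028)*R.from_euler('y',np.radians(15)); B=Rb.as_matrix()
q=(Rb*R.from_euler('x',np.pi)).as_quat()
o=np.array([512,-74.5,52.5]); P=lambda z:o+B@np.array([44,0,z+env.tips_ahead])
env.reach(P(60),q); env.move_l(P(22),rate=80); env.hold(0.3)
for f in (4,26):
    r=env.move_l(P(9),rate=10,f_stop=f)
    s=env.read_state(); print(r,B.T@(s['tool_pos']-o)-[44,0,80],B.T@s['force'],s['time_s'])
env.move_l(P(60),rate=120); env.reach([520,-74,300],down(-0.028)); env.hold(.3)
print(env.read_state()['time_s'])
```

```text
True [4.50497429e-02 6.00466657e-03 1.60610744e+01] [-0.46686563 -0.01154151  4.71618303] 23.0083
True [6.66065300e-02 6.12760208e-03 1.60216708e+01] [-1.84471044  0.11823001  5.25805216] 23.3917
24.8083
```

```bash
python3 -c "
from station import workorder
print(workorder.sign_off())"
```

```text
the job is handed in; nothing more can be done
None
```

The blue carrier is mounted on the blue easel and the job is handed in at about 25 s: the lip is in the groove, and after the press the foot end stayed solid at home height (16 mm above the bed), so I take the catch as snapped over the toe. The robot is clear, and nothing else was touched.

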